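Ratchet the dough roller's hold-down bolt tight

ROBOT

A 6-joint arm with a two-finger parallel gripper is mounted at the origin on the work surface. World frame = base frame: x ahead of the robot, y to its left, z up, the work surface at z = 0. Lengths are in m, angles in rad, forces in N, time in s.
With the tool pointing down it reaches from about 0.375 to 0.9 m from the base axis. Payload 3.1 kg.
Tool frame: the origin (TCP) lies midway between the tips of the shut fingers; the grasp point (between the pads) lies 19 mm behind it; z points along the fingers, y is the line along which they close (so a half turn about z gives the same grasp; the last joint's range is limited). The gripper opens to 85 mm and grips with 20 to 120 N. Pads are 22 mm wide; open, the fingers measure 114 mm over their backs; the gripper's body (76 mm by 85 mm) begins 54 mm behind the grasp point. The pads swing forward as they close: fully open they stand 13 mm farther back than shut.
Start: joints at [-0.178, 0.527, 1.433, -0, 1.181, -0.178], TCP at [0.625, 0, 0.197] pointing down, gripper open.
Joint ranges: [-3.08, 3.08], [-0.75, 2.2], [0.22, 2.44], [-1.43, 4.57], [0, 2.65], [-2.85, 2.85]. Speed limits (rad/s): [2.79, 2.79, 3.14, 3.14, 3.14, 3.14].

INTERFACE

Orientations are given as a unit quaternion [x, y, z, w].
In Python, from station import manip gives the robot as it stands.
- The arm moves only by the tool drive_tool, never from a script. Its argument "motion" is a list that holds one entry, the list of rows, each a list of 5 numbers: the finger opening in mm, from 0 to 85.4, then the shift along the tool's x, y, z in units of 30 mm (1.0 is 30 mm), then the turn about the tool's z in units of 8 degrees (1.0 is 8 degrees). In form: [[[fingers, x, y, z, yaw], ...]]. A call has 1 to 10 rows; each row is the pose to reach, as a shift and turn from the pose commanded when the call began, along the tool's axes at that moment; what a row does not reach only later rows make up. A row lasts 1/10 s, in which the tool goes at most 50 mm and 8.59 degrees, less where a joint would pass 70% of its speed; a pose out of reach is approached as far as the arm can. A call with a gripper value outside its range is refused whole. The fingers move at their own pace and stop on an object; "squeeze" is the grip in N (left out, the last holds). Time passes only in rows, so rows that repeat a pose let the fingers close. It gives the time, the measured TCP pose, the force, the opening and the grip force at its end, in the units of the state.
- manip.sense(): the state, without advancing time (a new reading comes with each control period).
- manip.snapshot(name): name is "scene" or "side" or "wrist"; returns the picture (400x640x3 uint8, red, green, blue); there is no depth.
- manip.camera_model(name): a dict with "fov_y" (degrees; the focal length in pixels is half the picture's height over the tangent of half this angle, whatever the lens; pixels are square), "cx", "cy" (the principal point, pixels), "origin" and "orientation" of the camera in the world. Camera axes: x right, y up, looking along -z (the intrinsics and any distortion apply to the point x, -y, -z); pixel columns grow to the right and rows downward; lengths in m; the calibration is good to about 2 mm. A picture is of the moment at which its call begins: read the wrist's pose just before it. camera_model takes no time and is no camera call; for the wrist camera it gives the pose at the moment of the call.
- manip.sign_off(): hands the job in; it is judged then, once.
The state is a dict: "t": time; "q": joint angles; "qd": joint speeds; "tau": joint torques, N m; "tcp_pos": TCP position; "tool_rot": TCP orientation; "force": force on the tool from outside, world axes, zero at the start; "ft_torque": the same for the moment, N m; "finger_gap": opening from 0.0 (shut) to 1.0 (fully open); "gripper_force": force on a finger pad.
Only numpy, scipy, OpenCV 4.12 (cv2) and the standard library are available. Lean on these libraries where they do the work, as an engineer would, in place of code of your own. Each camera call takes 0.05 s, during which the arm holds its last target. There are 200 camera calls.

TASK

The hold-down bolt of the cream dough roller is loose. Take the red handle of the ratchet wrench that sits on it and swing it back and forth (clockwise seen from above turns the bolt, the way back slips freely) until the bolt's yellow pointer stands in the green sector and not past it, then let go. The green grain flaker beside it is already tight: leave its bolt and wrench alone, and do not push the coffee can, the mug or the jar about.

Things in the scene. Friction and masses are not known exactly. Their poses are not given: they have to be found in the camera images.
- roller: Cream dough roller: two side cheeks, two bright rollers, 170 mm wide, 133 mm high, fixed to the worktop. Origin: on the worktop, on the axis of its hold-down bolt; +x runs from the bolt to the machine, whose body begins 90 mm away, +z up. The bolt stands in the front foot (150 mm wide) in a black dial of 67 mm radius, top 24 mm high. Roller and flaker swap sides and are turned by up to 0.2 rad.
- roller_axis (a point): Point on the vertical axis of the dough roller's bolt, 52 mm above the worktop: the middle height of the wrench handle. Axes as the roller's.
- roller_bolt (a joint): Angle (rad) of the dough roller's bolt and its yellow pointer, growing clockwise from above; the pointer's direction, counterclockwise from the roller's +x, is 2.0 - value. Start 0 to 0.6. The green sector is 1.85 to 2.55, middle 2.2. Stiff (0.4 N m), stays where left; only clockwise wrench strokes turn it. It can be run past the green, and the ratchet cannot bring it back.
- roller_wrench (a joint): Angle (rad) of the wrench on that bolt, growing clockwise from above, end stops at 0 and 1.2. Handle direction, counterclockwise from the roller's +x, is pi + 0.6 - value (at 0.6 straight away from the machine). After a swing back it first runs free for up to 0.65 rad clockwise (coarse teeth), then carries the bolt along; counterclockwise it slips freely. Cannot be lifted off; stays where left.
- roller_grip (a point): Middle of the red grip of the dough roller's wrench, 150 mm from the bolt axis, 52 mm above the worktop. The grip is a level bar 95 mm long along the handle, 22 mm wide, 20 mm high (underside 42 mm above the worktop); the handle ends 200 mm from the axis. Wrench head: 34 mm radius, top 68 mm high.
- roller_pointer (a point): Near the tip of the yellow pointer of the dough roller's bolt, 60 mm from the bolt axis, 28 mm above the worktop; turns with the bolt. The pointer reaches out from under the wrench head over the dial, to 64 mm from the axis.
- roller_green (a point): Middle of the green sector on the dough roller's dial, 58 mm from the bolt axis; the sector reaches 0.35 rad to either side of it.
- flaker_pointer (a point): Near the tip of the pointer of the grain flaker's bolt, already in its own green sector. The flaker is a green machine with an open wooden hopper, 170 mm wide, 143 mm high, with the same foot, dial, bolt and ratchet wrench. To be left alone.
- flaker_grip (a point): Middle of the red grip of the grain flaker's wrench, same build and height as the other (150 mm from its bolt axis, 52 mm above the worktop). To be left alone.
- coffee_can: Black coffee can, 72 mm diameter, 100 mm high, loose, between the machines; origin at the centre of its underside.
- mug: White mug, 78 mm diameter, 85 mm high, loose, at one outer side; origin at the centre of its underside.
- jar: Amber glass jar, 68 mm diameter, 95 mm high, loose, at the other outer side; origin at the centre of its underside.

How it is judged:
By the outcome, as a careful person would: the job done as asked, in the order asked, and still so for the second after the job is handed in, with the robot touching nothing.
It also fails if it takes over 58 s, if anything falls off the work surface, if the arm or the gripper's body presses on something with over 40 N, if the wrist force passes 120 N, or if a joint passes its speed limit or range.

## Working session

There is one attempt and no reset: what is moved stays moved. The work goes in short steps, Python scripts to look and compute and a tool call to move; the robot and the scene stay as the last step left them, time stands still between calls to the robot, and variables do not carry over. Pictures are saved under pics/ and viewed, at most 10 in all, crops included, and the job is handed in when it is done.

Besides the shell and the picture viewer there is one more tool, called after "Emit:" in YAML: its name, and indented under it one key for each argument. drive_tool: Moves the arm, as the interface text tells. Its arguments: {"type":"object","properties":{"motion":{"type":"array","items":{"type":"array","items":{"type":"array","items":{"type":"number"}}}},"squeeze":{"type":"number"}},"required":["motion"]}

```bash
mkdir -p pics; ls; python3 - <<'E'
from station import manip
import cv2
for n in("scene","side"):
    im=manip.snapshot(n); cv2.imwrite(f"pics/{n}0.png",im[:,:,::-1]); c=manip.camera_model(n); print(n,c)
s=manip.sense(); print(s)
E
```

```text
pics
scene {'fov_y': 42.46622654838987, 'cx': 323.22521668578696, 'cy': 186.7492092205164, 'origin': array([ 1.24164855, -0.77034588,  1.23799169]), 'orientation': array([0.32242043, 0.12219585, 0.32254322, 0.88152091])}
side {'fov_y': 49.491672907316016, 'cx': 319.5448783744477, 'cy': 202.86926523429977, 'origin': array([-0.05233479,  0.78231238,  1.33929281]), 'orientation': array([-0.11429916,  0.30928338,  0.89063645, -0.31312331])}
{'t': 0.1, 'q': array([-1.78488009e-01,  5.28379361e-01,  1.43376407e+00, -2.72858169e-05,
        1.18140722e+00, -1.78507302e-01]), 'qd': array([ 0.00198109, -0.00185985, -0.0054904 , -0.00072609, -0.00030089,
       -0.00074618]), 'tau': array([ 4.33945943e-04, -4.43301880e+01, -1.78587180e+01, -2.04061280e-04,
        3.88642526e-03,  1.10165692e-05]), 'tcp_pos': array([6.24292337e-01, 1.56127737e-04, 1.95830970e-01]), 'tool_rot': array([ 7.07095950e-01,  7.07116934e-01, -5.68710818e-04, -7.96974249e-04]), 'force': array([-0.0606266 , -0.66474398,  0.25043146]), 'ft_torque': array([-0.04507186,  0.02448668, -0.00292561]), 'gripper_force': 0.0, 'finger_gap': 0.999748776791508}
```

View pics/scene0.png

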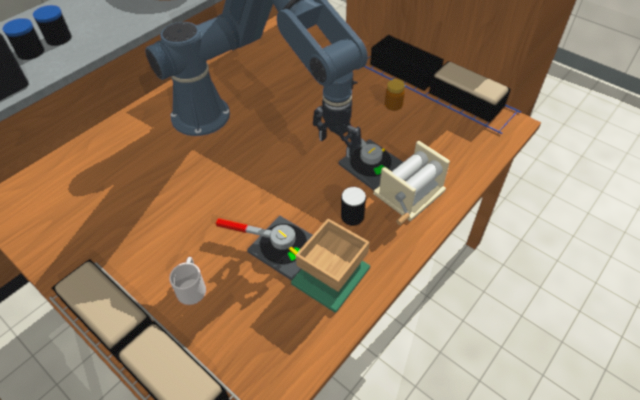

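View pics/side0.png

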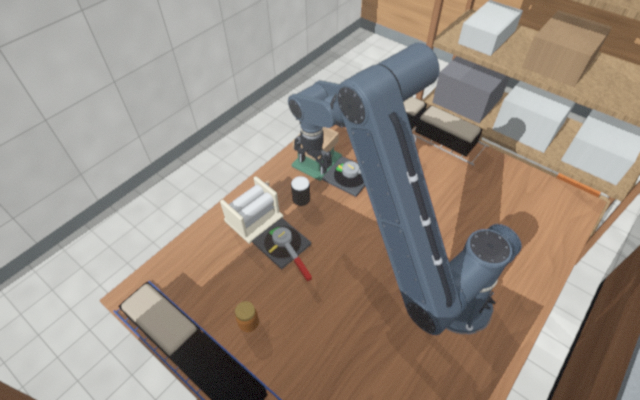

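The scene view shows the roller on the far (left, +y) side with its dial at about (370,157) and the jar at (395,95). The side view shows the roller's dial at about (278,240), red grip near (302,268), yellow pointer near (273,248), can at (300,190) and jar at (246,316).

```bash
cat > h.py <<'E'
import numpy as np, cv2
from scipy.spatial.transform import Rotation as R
from station import manip
def ray(c,u,v):
    f=200/np.tan(np.radians(c['fov_y']/2))
    d=np.array([(u-c['cx'])/f,-(v-c['cy'])/f,-1.])
    return np.array(c['origin']),R.from_quat(c['orientation']).apply(d)
def onz(c,u,v,z):
    o,d=ray(c,u,v); return (o+d*(z-o[2])/d[2])
def proj(c,p):
    f=200/np.tan(np.radians(c['fov_y']/2))
    q=R.from_quat(c['orientation']).inv().apply(np.array(p)-c['origin'])
    return c['cx']+f*q[0]/-q[2], c['cy']-f*q[1]/-q[2]
def masks(im):
    h=cv2.cvtColor(im,cv2.COLOR_RGB2HSV).astype(int);H,S,V=h[...,0],h[...,1],h[...,2]
    return dict(red=((H<4)|(H>174))&(S>170)&(V>80),yellow=(H>20)&(H<34)&(S>130)&(V>110),green=(H>45)&(H<75)&(S>150)&(V>90),
      cap=(S<45)&(V>95)&(V<235))
def blobs(m,box=None,mn=6):
    m=m.astype(np.uint8)
    if box: k=np.zeros_like(m);k[box[1]:box[3],box[0]:box[2]]=1;m=m*k
    n,l,s,c=cv2.connectedComponentsWithStats(m)
    return [(s[i][4],c[i].round(1).tolist(),s[i][:4].tolist()) for i in range(1,n) if s[i][4]>=mn]
E
python3 - <<'E'
from h import *
for n,box in(("side",(235,200,330,290)),("scene",(330,130,420,190))):
    im=cv2.imread(f"pics/{n}0.png")[:,:,::-1]; c=manip.camera_model(n); m=masks(np.ascontiguousarray(im))
    for k in("red","yellow","green","cap"):
        z=dict(red=.052,yellow=.028,green=.024,cap=.068)[k]
        for b in blobs(m[k],box): print(n,k,b,onz(c,*b[1],z).round(4))
    x0,y0,x1,y1=box
    cv2.imwrite(f"pics/{n}0c.png",cv2.resize(im[y0:y1,x0:x1],None,fx=6,fy=6,interpolation=cv2.INTER_CUBIC))
    print(n,'tcp px',proj(c,manip.sense()['tcp_pos']))
E
```

```text
side red (np.int32(12), [300.2, 266.1], [298, 263, 5, 7]) [0.4801 0.2483 0.052 ]
side red (np.int32(33), [306.4, 274.2], [303, 267, 8, 13]) [0.4436 0.259  0.052 ]
side yellow (np.int32(17), [272.3, 248.6], [269, 246, 7, 6]) [0.6143 0.2462 0.028 ]
side cap (np.int32(1477), [255.2, 217.2], [235, 200, 49, 43]) [0.7351 0.202  0.068 ]
side cap (np.int32(359), [283.9, 239.7], [272, 227, 26, 32]) [0.5872 0.21   0.068 ]
side tcp px (np.float64(312.9509054394591), np.float64(175.5411734322357))
scene yellow (np.int32(9), [371.4, 149.8], [369, 148, 6, 5]) [0.5876 0.2297 0.028 ]
scene yellow (np.int32(8), [382.9, 149.1], [382, 148, 3, 3]) [0.6146 0.2565 0.028 ]
scene green (np.int32(46), [378.0, 169.4], [374, 165, 9, 9]) [0.6539 0.1767 0.024 ]
scene cap (np.int32(309), [370.2, 152.3], [361, 140, 21, 23]) [0.613  0.1853 0.068 ]
scene cap (np.int32(6), [347.0, 152.5], [347, 150, 1, 6]) [0.5573 0.1376 0.068 ]
scene cap (np.int32(165), [405.2, 162.6], [390, 150, 30, 24]) [0.7229 0.2194 0.068 ]
scene cap (np.int32(280), [410.8, 173.0], [399, 160, 21, 24]) [0.7605 0.1945 0.068 ]
scene cap (np.int32(45), [416.8, 185.7], [413, 181, 7, 9]) [0.8028 0.1636 0.068 ]
scene cap (np.int32(36), [352.8, 188.2], [345, 187, 16, 3]) [0.6627 0.0334 0.068 ]
scene tcp px (np.float64(336.213584607397), np.float64(158.78445805132205))
```

View pics/side0c.png

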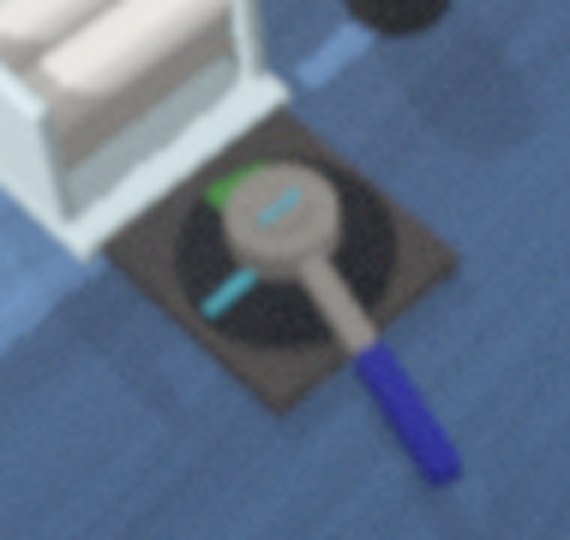

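```bash
python3 - <<'E'
from h import *
a=manip.camera_model("side");b=manip.camera_model("scene")
print('head side',onz(a,281.5,234.3,.07),onz(a,282.2,235.6,.068),'scene',onz(b,371.4,149.8,.07))
print('dial side',onz(a,282.7,242,.024))
print('grip side',onz(a,302.8,268.7,.058)); print('pointer tip',onz(a,235+207/6,200+308/6,.028))
print('foot corners',[onz(a,235+x/6,200+y/6,.02)[:2].round(3) for x,y in((283,410),(457,262),(105,245),(282,110))])
print('green',onz(a,235+235/6,200+183/6,.024),onz(b,378,169.4,.024))
print('can',onz(a,300,183,.1)[:2],onz(b,353,194,.1)[:2])
E
```

```text
head side [0.60811783 0.19913749 0.07      ] [0.60349339 0.20080469 0.068     ] scene [0.61031756 0.19495754 0.07      ]
dial side [0.60606287 0.20032678 0.024     ]
grip side [0.46421717 0.25298543 0.058     ]
pointer tip [0.61428136 0.26078668 0.028     ]
foot corners [array([0.536, 0.281]), array([0.523, 0.14 ]), array([0.697, 0.263]), array([0.682, 0.121])]
green [0.66462269 0.18228716 0.024     ] [0.65391094 0.17665837 0.024     ]
can [ 0.69528112 -0.00552798] [ 0.69247422 -0.00531239]
```

Emit:
drive_tool:
  motion:
    - [[60,8.38,-5.27,1.5,-8.7],[60,8.38,-5.27,1.5,-8.7],[60,8.38,-5.27,1.5,-8.7],[60,8.38,-5.27,1.5,-8.7],[60,8.38,-5.27,1.5,-8.7],[60,8.38,-5.27,1.5,-8.7],[60,8.38,-5.27,1.5,-8.7],[60,8.38,-5.27,1.5,-8.7],[60,8.38,-5.27,1.5,-8.7],[60,8.38,-5.27,1.5,-8.7]]

```text
t: 1.1
tcp_pos: [0.4668, 0.2513, 0.1515]
tool_rot: [0.178, 0.984, -0.0, -0.0]
force: [0.2, -0.1, 0.6]
finger_gap: 0.702
gripper_force: 0.0
```

```bash
python3 - <<'E'
from h import *
a=manip.camera_model("side")
print('jar',onz(a,246,309,.095))
c=manip.camera_model("wrist"); im=manip.snapshot("wrist"); cv2.imwrite("pics/w1.png",im[:,:,::-1])
s=manip.sense(); print(s['t'],s['tcp_pos'],R.from_quat(s['tool_rot']).as_matrix().round(3),s['q'].round(2))
m=masks(im)
for k,z in(("red",.062),("yellow",.028),("green",.024)):
    for b in blobs(m[k],None,30): print(k,b,onz(c,*b[1],z).round(4))
print(c)
E
```

```text
jar [0.49436027 0.48496925 0.095     ]
1.15 [0.46693561 0.25117138 0.15158826] [[-0.936  0.351 -0.   ]
 [ 0.351  0.936 -0.   ]
 [ 0.    -0.    -1.   ]] [ 0.28  0.46  1.72 -0.    0.96 -0.93]
red (np.int32(2870), [316.8, 193.0], [304, 137, 27, 114]) [0.464  0.2513 0.062 ]
yellow (np.int32(624), [623.7, 126.6], [611, 90, 29, 75]) [0.5083 0.5115 0.028 ]
yellow (np.int32(329), [364.1, 326.3], [346, 319, 36, 16]) [0.6147 0.2447 0.028 ]
{'fov_y': 59.65792164822314, 'cx': 317.7667816886136, 'cy': 203.92299523156836, 'origin': array([0.40469627, 0.27418929, 0.3293996 ]), 'orientation': array([-0.10824187, -0.07531668,  0.56501871,  0.81447219])}
```

View pics/w1.png

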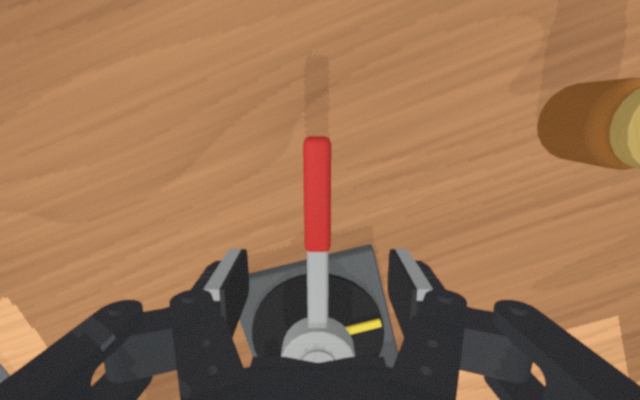

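The wrist picture shows the red grip upright at (317,193), centred between the pads, with the pointer tip at (381,323), so I'm descending.

Emit:
drive_tool:
  motion:
    - [[60,0.05,0,2,0],[60,0.05,0,3.3,0],[60,0.05,0,4.05,0],[26,0.05,0,4.05,0],[26,0.05,0,4.05,0],[26,0.05,0,4.05,0],[26,0.05,0,4.05,0],[26,0.05,0,4.05,0]]
  squeeze: 25

```text
t: 1.95
tcp_pos: [0.4665, 0.2523, 0.0316]
tool_rot: [0.177, 0.984, 0.001, 0.001]
force: [-0.5, -0.1, 0.1]
finger_gap: 0.303
gripper_force: 0.0
```

```bash
python3 - <<'E'
from h import *
s=manip.sense(); print(s['t'],s['tcp_pos'],s['finger_gap'],s['gripper_force'],s['force'])
ax=np.array([.6075,.199]); p=s['tcp_pos'][:2]-ax; print(np.linalg.norm(p), np.arctan2(p[1],p[0]))
M=R.from_quat(s['tool_rot']).as_matrix(); print('axis in tool (x,y mm)',(M.T@np.r_[ax-s['tcp_pos'][:2],0]*1000).round(1))
# arc moves: rows for total angle th about axis at tool (-r,0): print units
r=np.linalg.norm(p)
for d in np.arange(1,11)*.12:
    print(round(d,2), 'x',round(r*(np.cos(d)-1)/.03,2),'y',round(r*np.sin(d)/.03,2),'yaw',round(np.degrees(d)/8,2))
E
```

```text
1.95 [0.46646097 0.25226257 0.03160973] 0.3027032615102078 0.0 [-0.54084236 -0.12598119  0.13109295]
0.15076110205021365 2.7805058221474077
axis in tool (x,y mm) [-150.8   -0.7    0.3]
0.12 x -0.04 y 0.6 yaw 0.86
0.24 x -0.14 y 1.19 yaw 1.72
0.36 x -0.32 y 1.77 yaw 2.58
0.48 x -0.57 y 2.32 yaw 3.44
0.6 x -0.88 y 2.84 yaw 4.3
0.72 x -1.25 y 3.31 yaw 5.16
0.84 x -1.67 y 3.74 yaw 6.02
0.96 x -2.14 y 4.12 yaw 6.88
1.08 x -2.66 y 4.43 yaw 7.73
1.2 x -3.2 y 4.68 yaw 8.59
```

Emit:
drive_tool:
  motion:
    - [[26,-0.03,-0.5,0,-0.72],[26,-0.1,-1.0,0,-1.43],[26,-0.22,-1.49,0,-2.15],[26,-0.4,-1.96,0,-2.86],[26,-0.62,-2.41,0,-3.58],[26,-0.88,-2.84,0,-4.3],[26,-1.18,-3.24,0,-5.01],[26,-1.52,-3.61,0,-5.73],[26,-1.52,-3.61,0,-5.73]]

```text
t: 2.85
tcp_pos: [0.4721, 0.1334, 0.031]
tool_rot: [-0.219, 0.976, -0.0, 0.001]
force: [-0.0, -0.2, 0.4]
finger_gap: 0.305
gripper_force: 0.0
```

```bash
cat > look.py <<'E'
from h import *
import sys
ax=np.array([.6075,.199]); yaw=-.108
s=manip.sense(); p=s['tcp_pos'][:2]-ax
M=R.from_quat(s['tool_rot']).as_matrix()
hd=np.arctan2(M[1,0],M[0,0])%(2*np.pi)
print('t',s['t'],'r',np.linalg.norm(p).round(4),'v',(np.pi+.6+yaw-np.arctan2(p[1],p[0])%(2*np.pi)).round(3),'v by yaw',(np.pi+.6+yaw-hd).round(3),'F',s['force'].round(1),'z',s['tcp_pos'][2].round(4),'tilt',M[:2,2].round(3))
for n in("side","wrist","scene"):
    c=manip.camera_model(n); im=manip.snapshot(n)
    if len(sys.argv)>1: cv2.imwrite(f"pics/{n}{sys.argv[1]}.png",im[:,:,::-1])
    m=masks(im)["yellow"]
    vs,us=np.nonzero(m); P=np.array([onz(c,u,v,.028)[:2]-ax for u,v in zip(us,vs)]); 
    if len(P)==0: continue
    r=np.hypot(*P.T); k=(r>.046)&(r<.068); 
    a=np.arctan2(P[k].mean(0)[1],P[k].mean(0)[0]) if k.any() else np.nan
    print(n,k.sum(),'rmax',(r[k].max() if k.any() else 0).round(3),'bolt',round(2.0-(a-yaw),3),'spread',np.ptp(np.arctan2(P[k][:,1],P[k][:,0])).round(2) if k.any() else 0)
E
python3 look.py 2
```

```text
t 2.85 r 0.1504 v 0.041 v by yaw 0.051 F [-0.  -0.2  0.4] z 0.031 tilt [ 0.003 -0.   ]
side 11 rmax 0.063 bolt 0.455 spread 0.16
scene 8 rmax 0.062 bolt 0.38 spread 0.58
```

Emit:
drive_tool:
  motion:
    - [[26,-0.03,0.55,0,0.78],[26,-0.12,1.08,0,1.56],[26,-0.27,1.61,0,2.34],[26,-0.47,2.12,0,3.12],[26,-0.73,2.6,0,3.9],[26,-1.04,3.05,0,4.68],[26,-1.39,3.46,0,5.46],[26,-1.79,3.84,0,6.25],[26,-2.22,4.17,0,7.03],[26,-2.7,4.45,0,7.81]]

```text
t: 4.0
tcp_pos: [0.4851, 0.2915, 0.0302]
tool_rot: [0.32, 0.948, -0.0, -0.0]
force: [0.6, 0.0, -0.1]
finger_gap: 0.302
gripper_force: 0.0
```

```bash
python3 look.py 3
```

```text
t 4.0 r 0.1534 v 1.139 v by yaw 1.143 F [ 0.6  0.  -0.1] z 0.0302 tilt [-0.001 -0.   ]
side 12 rmax 0.063 bolt 0.464 spread 0.19
scene 8 rmax 0.062 bolt 0.38 spread 0.58
```

View pics/wrist3.png

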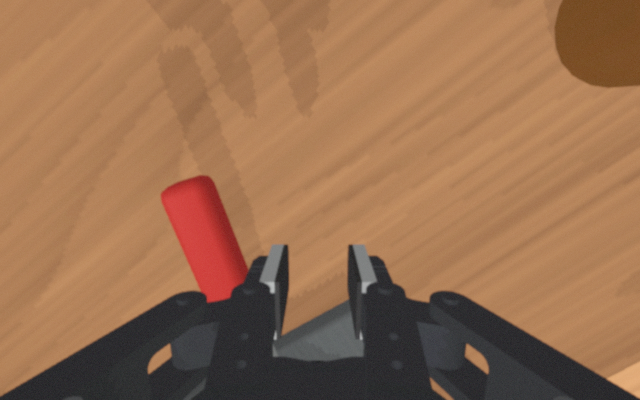

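```bash
python3 - <<'E'
from h import *
im=cv2.imread("pics/side3.png"); cv2.imwrite("pics/side3c.png",cv2.resize(im[200:300,230:350],None,fx=5,fy=5,interpolation=cv2.INTER_CUBIC))
E
```

```text
(no output)
```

View pics/side3c.png

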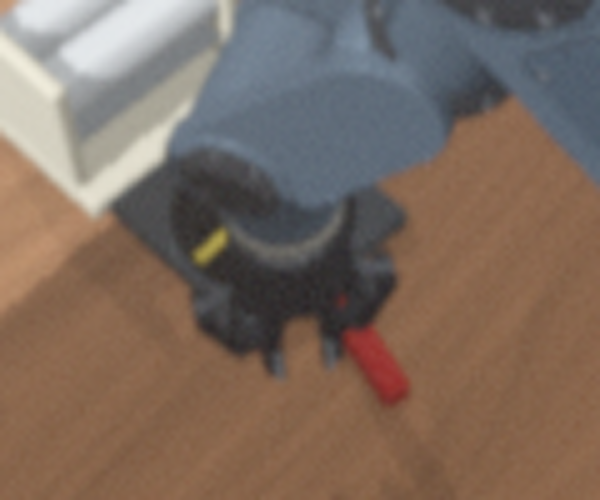

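The wrist view shows the red grip outside the fingers, to the left (end at (188,183), passing behind the left finger at (230,295)). So it slipped out of the cage, and the side view shows the pointer unmoved. I'm measuring where the handle is now, and where it was after the back swing.

```bash
cat >> h.py <<'E'
def handle(n,c,im,ax=np.array([.6075,.199]),yaw=-.108):
    vs,us=np.nonzero(masks(im)["red"]); 
    P=np.array([onz(c,u,v,.06)[:2]-ax for u,v in zip(us,vs)]).reshape(-1,2); r=np.hypot(*P.T) if len(P) else np.zeros(0); k=(r>.09)&(r<.215)
    if k.sum()<5: return None
    q=P[k].mean(0); return k.sum(),round(np.pi+.6+yaw-np.arctan2(q[1],q[0])%(2*np.pi),3),'r',r[k].min().round(3),r[k].max().round(3)
E
python3 - <<'E'
from h import *
for n in("side0","side2","side3","scene0","scene2","scene3"):
    print(n,handle(n,manip.camera_model(n[:-1]),np.ascontiguousarray(cv2.imread(f"pics/{n}.png")[:,:,::-1])))
c=manip.camera_model("wrist"); print('w3',handle('w',c,np.ascontiguousarray(cv2.imread("pics/wrist3.png")[:,:,::-1])))
M=R.from_quat(c['orientation']).as_matrix(); print(c['origin'],manip.sense()['tcp_pos'])
for z in(.03,.04,.05): print(z,[proj(c,manip.sense()['tcp_pos']*[1,1,0]+[0,0,z])])
E
```

```text
side0 (np.int64(48), np.float64(0.858), 'r', np.float64(0.114), np.float64(0.197))
side2 (np.int64(40), np.float64(0.864), 'r', np.float64(0.125), np.float64(0.194))
side3 (np.int64(21), np.float64(0.854), 'r', np.float64(0.156), np.float64(0.197))
scene0 None
scene2 (np.int64(109), np.float64(0.801), 'r', np.float64(0.105), np.float64(0.192))
scene3 (np.int64(108), np.float64(0.798), 'r', np.float64(0.105), np.float64(0.19))
w3 (np.int64(6142), np.float64(0.836), 'r', np.float64(0.139), np.float64(0.197))
[0.43268655 0.33031344 0.20809208] [0.48593748 0.29107721 0.03025982]
0.03 [(np.float64(318.2840059532557), np.float64(235.62965500068532))]
0.04 [(np.float64(318.3303680387902), np.float64(242.4213571900488))]
0.05 [(np.float64(318.381997352231), np.float64(249.98466926043415))]
```

```bash
python3 - <<'E'
from h import *
c=manip.camera_model("wrist"); s=manip.sense(); M=R.from_quat(s['tool_rot']).as_matrix()
def tipat(u0,u1,v,sep):
    (o,d0),(_,d1)=ray(c,u0,v),ray(c,u1,v); k=sep/np.linalg.norm(d1-d0)
    p=o+k*(d0+d1)/2; return p, M.T@(p-s['tcp_pos'])
for sep in(.0257,.030,.034): print(sep,*tipat(286,350,246,sep))
r=.15; T=s['tcp_pos']
for z in (.03,.04,.05,.06,.07): print(z,[np.round(proj(c,T*[1,1,0]+[0,0,z]+M[:,0]*x+M[:,1]*y),0) for x,y in((.011,-.013),(.011,.013),(-.011,.013))])
# dial centre & outer corner of the handle for heights
im=cv2.imread("pics/wrist3.png")
m=masks(np.ascontiguousarray(im[:,:,::-1]))
import math
print(s['q'].round(3),s['finger_gap'])
E
```

```text
0.0257 [0.47526016 0.29876748 0.0773356 ] [ 0.01314372 -0.00022968 -0.04707935]
0.03 [0.48238337 0.29348936 0.05545806] [ 0.00428404 -0.00019129 -0.02519945]
0.034 [0.48900961 0.28857949 0.03510686] [-0.00395752 -0.00015557 -0.00484605]
0.03 [array([294., 216.]), array([343., 216.]), array([342., 254.])]
0.04 [array([293., 222.]), array([344., 222.]), array([343., 262.])]
0.05 [array([291., 229.]), array([346., 229.]), array([345., 271.])]
0.06 [array([290., 236.]), array([347., 236.]), array([346., 280.])]
0.07 [array([288., 244.]), array([349., 244.]), array([348., 291.])]
[ 0.342  0.691  1.709 -0.     0.742 -0.585] 0.3039678393942656
```

```bash
python3 - <<'E'
from h import *
a=manip.camera_model("side"); s=manip.sense(); M=R.from_quat(s['tool_rot']).as_matrix();T=s['tcp_pos']
for z in (.02,.03,.04,.05,.06,.07,.08): print(z,[np.round((np.array(proj(a,T*[1,1,0]+[0,0,z]+M[:,1]*y))-[230,200])*5,0) for y in(-.018,.018)])
im=cv2.imread("pics/wrist3.png")
print(cv2.cvtColor(im,cv2.COLOR_BGR2GRAY)[225:300:5,[272,278,284,352,358,364]].T)
E
```

```text
0.02 [array([332., 386.]), array([280., 398.])]
0.03 [array([331., 379.]), array([279., 391.])]
0.04 [array([330., 372.]), array([278., 384.])]
0.05 [array([329., 365.]), array([277., 377.])]
0.06 [array([329., 357.]), array([276., 369.])]
0.07 [array([328., 350.]), array([275., 362.])]
0.08 [array([327., 342.]), array([274., 354.])]
[[150 146 144 139 136 130 128 130 128 129 127 132 187 186  44]
 [150 142 140 142 130 129 129 123  97  50  43  44  66  68  71]
 [143 141 141 137  81  45  35  42  39  39  44  40  41  43  40]
 [145 146 145 147  89  45  46  48  50  51  50  46  46  41  45]
 [146 146 147 146 132 130 132 129 112  66  41  39  63  63  63]
 [147 150 144 150 137 128 128 129 131 130 130 132 174 169  47]]
```

Emit:
drive_tool:
  motion:
    - [[26,0,0,-1.0,0],[26,0,0,-2.0,0],[60,0,0,-2.0,0],[60,-0.29,-1.41,-2.0,-2.06],[60,-0.29,-1.41,-2.0,-2.06],[60,-0.29,-1.41,-2.0,-2.06],[60,-0.29,-1.41,-1.0,-2.06],[60,-0.29,-1.41,0,-2.06],[60,-0.29,-1.41,0.6,-2.06],[60,-0.29,-1.41,0.6,-2.06]]

```text
t: 5.15
tcp_pos: [0.4655, 0.2504, 0.0096]
tool_rot: [0.179, 0.984, -0.001, -0.003]
force: [-0.2, 0.3, 0.1]
finger_gap: 0.705
gripper_force: 0.0
```

Emit:
drive_tool:
  motion:
    - [[10,0,0,0,0],[10,0,0,0,0],[10,0,0,0,0],[10,0,0,0,0],[10,0,0,0,0],[10,0,0,0,0]]
  squeeze: 20

```text
t: 5.75
tcp_pos: [0.4685, 0.2511, 0.0133]
tool_rot: [0.179, 0.984, 0.0, 0.001]
force: [-0.1, -0.0, 5.9]
finger_gap: 0.246
gripper_force: 25.1
```

```bash
python3 look.py 4; python3 - <<'E'
from h import *
s=manip.sense(); print(s['finger_gap'],s['gripper_force'])
E
```

```text
t 5.75 r 0.1485 v 0.851 v by yaw 0.851 F [-0.1 -0.   5.9] z 0.0133 tilt [0.002 0.001]
side 10 rmax 0.063 bolt 0.446 spread 0.14
scene 8 rmax 0.062 bolt 0.38 spread 0.58
0.24823095164050216 25.068429708480835
```

View pics/wrist4.png

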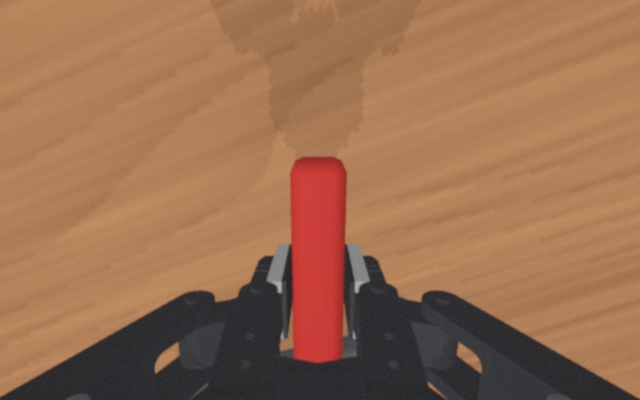

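The grip is now held between the pads (gap 21 mm, force 25 N; red bar at (318,260)). I'm swinging back.

Emit:
drive_tool:
  motion:
    - [[10,-0.03,-0.5,0,-0.72],[10,-0.1,-1.0,0,-1.43],[10,-0.22,-1.49,0,-2.15],[10,-0.4,-1.96,0,-2.86],[10,-0.62,-2.41,0,-3.58],[10,-0.88,-2.84,0,-4.3],[10,-1.18,-3.24,0,-5.01],[10,-1.52,-3.6,0,-5.73],[10,-1.52,-3.6,0,-5.73]]

```text
t: 6.8
tcp_pos: [0.4731, 0.1321, 0.0133]
tool_rot: [-0.219, 0.976, -0.0, 0.0]
force: [-2.5, 0.1, 8.3]
finger_gap: 0.252
gripper_force: 25.4
```

```bash
sed -i "s/^    m=masks(im)\[.yellow.\]/    print(n,'handle',handle(n,c,im))\n&/" look.py; python3 look.py 5
```

```text
t 6.8 r 0.1501 v 0.03 v by yaw 0.051 F [-2.5  0.1  8.3] z 0.0133 tilt [ 0.001 -0.   ]
side handle (np.int64(9), np.float64(0.059), 'r', np.float64(0.166), np.float64(0.194))
side 9 rmax 0.06 bolt 0.443 spread 0.14
wrist handle (np.int64(10308), np.float64(0.034), 'r', np.float64(0.108), np.float64(0.199))
scene handle (np.int64(97), np.float64(-0.025), 'r', np.float64(0.109), np.float64(0.194))
scene 9 rmax 0.062 bolt 0.398 spread 0.62
```

Handle follows. Forward stroke.

Emit:
drive_tool:
  motion:
    - [[10,-0.03,0.55,0,0.78],[10,-0.12,1.08,0,1.56],[10,-0.27,1.61,0,2.34],[10,-0.47,2.12,0,3.12],[10,-0.73,2.6,0,3.9],[10,-1.04,3.05,0,4.68],[10,-1.39,3.46,0,5.46],[10,-1.79,3.84,0,6.25],[10,-2.22,4.17,0,7.03],[10,-2.7,4.45,0,7.81]]

```text
t: 7.95
tcp_pos: [0.4898, 0.2894, 0.0133]
tool_rot: [0.32, 0.947, 0.0, 0.001]
force: [1.6, -3.8, 4.5]
finger_gap: 0.248
gripper_force: 24.8
```

```bash
python3 look.py 6
```

```text
t 7.95 r 0.1484 v 1.147 v by yaw 1.144 F [ 1.6 -3.8  4.5] z 0.0133 tilt [ 0.002 -0.001]
side handle (np.int64(27), np.float64(1.15), 'r', np.float64(0.127), np.float64(0.198))
side 6 rmax 0.063 bolt 1.1 spread 0.09
wrist handle (np.int64(10317), np.float64(1.16), 'r', np.float64(0.106), np.float64(0.197))
scene handle (np.int64(68), np.float64(1.131), 'r', np.float64(0.103), np.float64(0.18))
scene 14 rmax 0.061 bolt 1.119 spread 0.19
```

Emit:
drive_tool:
  motion:
    - [[10,-0.03,-0.55,0,-0.78],[10,-0.12,-1.08,0,-1.56],[10,-0.27,-1.61,0,-2.34],[10,-0.47,-2.12,0,-3.12],[10,-0.73,-2.6,0,-3.9],[10,-1.04,-3.05,0,-4.68],[10,-1.39,-3.46,0,-5.46],[10,-1.79,-3.84,0,-6.25],[10,-2.22,-4.17,0,-7.03],[10,-2.7,-4.45,0,-7.81]]

```text
t: 9.1
tcp_pos: [0.4729, 0.1326, 0.0133]
tool_rot: [-0.221, 0.975, -0.0, 0.001]
force: [1.2, -1.9, 7.2]
finger_gap: 0.245
gripper_force: 25.4
```

Emit:
drive_tool:
  motion:
    - [[10,-0.03,0.55,0,0.78],[10,-0.12,1.08,0,1.56],[10,-0.27,1.61,0,2.34],[10,-0.47,2.12,0,3.12],[10,-0.73,2.6,0,3.9],[10,-1.04,3.05,0,4.68],[10,-1.39,3.46,0,5.46],[10,-1.79,3.84,0,6.25],[10,-2.22,4.17,0,7.03],[10,-2.7,4.45,0,7.81]]

```text
t: 10.1
tcp_pos: [0.4895, 0.2891, 0.0134]
tool_rot: [0.319, 0.948, 0.0, 0.001]
force: [1.5, -4.1, 4.8]
finger_gap: 0.243
gripper_force: 24.9
```

```bash
python3 look.py 7
```

```text
t 10.1 r 0.1485 v 1.144 v by yaw 1.142 F [ 1.5 -4.1  4.8] z 0.0134 tilt [ 0.002 -0.001]
side handle (np.int64(29), np.float64(1.141), 'r', np.float64(0.135), np.float64(0.196))
wrist handle (np.int64(10316), np.float64(1.157), 'r', np.float64(0.106), np.float64(0.197))
scene handle (np.int64(66), np.float64(1.131), 'r', np.float64(0.103), np.float64(0.18))
scene 12 rmax 0.064 bolt 1.874 spread 0.14
```

Emit:
drive_tool:
  motion:
    - [[10,-0.03,-0.55,0,-0.78],[10,-0.12,-1.08,0,-1.56],[10,-0.27,-1.61,0,-2.34],[10,-0.47,-2.12,0,-3.12],[10,-0.73,-2.6,0,-3.9],[10,-1.04,-3.05,0,-4.68],[10,-1.39,-3.46,0,-5.46],[10,-1.79,-3.84,0,-6.25],[10,-2.22,-4.17,0,-7.03],[10,-2.7,-4.45,0,-7.81]]

```text
t: 11.25
tcp_pos: [0.473, 0.1325, 0.0133]
tool_rot: [-0.221, 0.975, -0.0, 0.001]
force: [0.5, -1.6, 8.6]
finger_gap: 0.248
gripper_force: 25.4
```

```bash
python3 look.py 8; python3 - <<'E'
from h import *
a=cv2.imread("pics/scene8.png")[125:195,340:430]; b=cv2.imread("pics/side8.png")[205:275,235:325]
cv2.imwrite("pics/v8.png",np.vstack([cv2.resize(i,(514,300) if 0 else (386,300),interpolation=cv2.INTER_CUBIC) for i in(a,b)]))
E
```

```text
t 11.25 r 0.1501 v 0.033 v by yaw 0.045 F [ 0.5 -1.6  8.6] z 0.0133 tilt [0.002 0.   ]
side handle (np.int64(10), np.float64(0.059), 'r', np.float64(0.113), np.float64(0.191))
wrist handle (np.int64(10292), np.float64(0.019), 'r', np.float64(0.108), np.float64(0.199))
scene handle (np.int64(103), np.float64(-0.033), 'r', np.float64(0.109), np.float64(0.195))
scene 12 rmax 0.064 bolt 1.874 spread 0.14
```

View pics/v8.png

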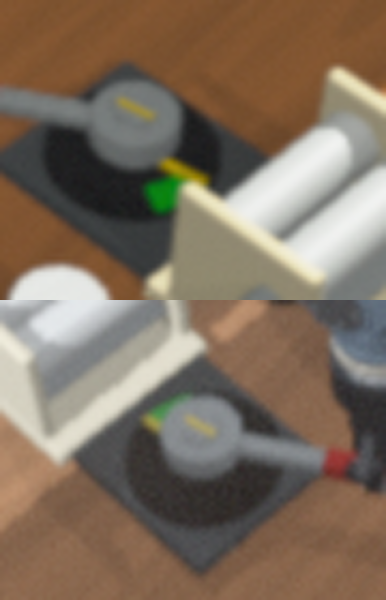

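The top (scene) crop shows the pointer at (187,172), just short of the green patch at (162,195), which agrees with about 1.8 to 1.87. A partial stroke to v of about 0.75 comes next.

Emit:
drive_tool:
  motion:
    - [[10,-0.04,0.6,0,0.86],[10,-0.14,1.19,0,1.72],[10,-0.32,1.76,0,2.58],[10,-0.57,2.31,0,3.44],[10,-0.87,2.82,0,4.3],[10,-1.24,3.3,0,5.16],[10,-1.24,3.3,0,5.16]]

```text
t: 12.1
tcp_pos: [0.4648, 0.24, 0.0133]
tool_rot: [0.138, 0.99, 0.0, 0.001]
force: [0.8, -6.2, 10.2]
finger_gap: 0.247
gripper_force: 25.6
```

```bash
python3 look.py 9
```

```text
t 12.1 r 0.1485 v 0.772 v by yaw 0.768 F [ 0.8 -6.2 10.2] z 0.0133 tilt [0.003 0.   ]
side handle (np.int64(20), np.float64(0.786), 'r', np.float64(0.15), np.float64(0.196))
wrist handle (np.int64(10323), np.float64(0.764), 'r', np.float64(0.106), np.float64(0.198))
scene handle (np.int64(63), np.float64(0.725), 'r', np.float64(0.103), np.float64(0.159))
scene 12 rmax 0.063 bolt 2.283 spread 0.15
```

Emit:
drive_tool:
  motion:
    - [[60,0,0,0,0],[60,0,0,0,0],[60,0,0,0,0],[60,0,0,0,0],[60,0,0,-1.0,0],[60,0,0,-2.3,0],[60,0,0,-3.9,0],[60,0,0,-5.4,0],[60,0,0,-6,0],[60,0,0,-6,0]]

```text
t: 13.25
tcp_pos: [0.466, 0.2398, 0.1953]
tool_rot: [0.139, 0.99, 0.001, 0.003]
force: [0.1, -0.9, 0.2]
finger_gap: 0.704
gripper_force: 0.0
```

```bash
python3 look.py 10; python3 - <<'E'
from h import *
a=cv2.imread("pics/scene10.png")[125:195,340:430]; b=cv2.imread("pics/wrist10.png")
cv2.imwrite("pics/v10.png",np.vstack([cv2.resize(a,(257,200),interpolation=cv2.INTER_CUBIC), cv2.copyMakeBorder(b,0,0,0,0,0)[:, :257] if 0 else cv2.resize(b,(257,160))]) if 0 else np.hstack([cv2.resize(a,(386,300),interpolation=cv2.INTER_CUBIC),cv2.resize(b[200:400,220:480],(390,300))]))
E
```

```text
t 13.25 r 0.1473 v 0.773 v by yaw 0.771 F [ 0.1 -0.9  0.2] z 0.1953 tilt [0.007 0.002]
side handle (np.int64(54), np.float64(0.729), 'r', np.float64(0.112), np.float64(0.196))
wrist handle (np.int64(2196), np.float64(0.71), 'r', np.float64(0.104), np.float64(0.196))
wrist 14 rmax 0.05 bolt 2.208 spread 0.07
scene handle (np.int64(119), np.float64(0.662), 'r', np.float64(0.105), np.float64(0.191))
scene 12 rmax 0.063 bolt 2.283 spread 0.15
```

View pics/v10.png

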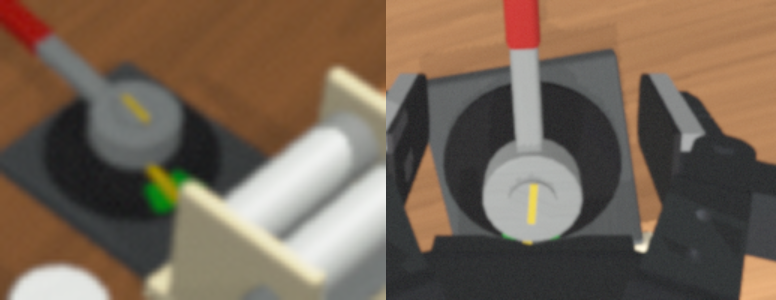

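The pointer at (165,185) lies across the middle of the green patch in the scene crop. The wrist view gives 2.21, the grip is free, and nothing is touching.

```bash
python3 -c "
from station import manip
print(manip.sign_off())"
```

```text
the job is handed in; nothing more can be done
None
```

The job is handed in: the roller bolt's yellow pointer stands near the middle of the green sector (measured 2.2 to 2.3, limit 2.55), the wrench is released, and I saw no contact with the flaker, can, mug or jar.

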